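# Clamp a union tee under a lever clamp by feel

### The job

Swing the lever of the clamp block back past upright, lay the loose steel union tee flat in its cradle with the side branch pointing to the handle end of the block, and swing the lever over again until its foot grips the tee and stays tight on it by itself. The foot's screw was left at an unknown length, so go by feel: press the handle down firmly, but do not force it. Leave the spanner, tin, beaker and vial where they are.

Things in the scene. Friction and masses are not known exactly. Their poses are not given: they have to be found in the camera images.
- clamp_block: Screwed-down clamp block: dark steel base 122x62x19 mm, aluminium plate on it. Origin on the worktop; base spans x -47..+75, y -31..+31 mm. -x is the handle end, +x the hinge end. Lever hinge along block y at x +50, z 52 mm between two cheeks (x 40..60, |y| up to 18, top z 63 mm). Clearance: with the lever swung back 2 rad or more a gripper has room over the cradle.
- cradle (a point): On the cradle floor (z 25 mm), where a seated tee's origin belongs, axes along the block's. From here, mm: floor x -38..+36, |y| < 28; a wall 9 high with face at x +22 (|y| < 18) behind the run; two stubs 9 high (x -10..-1.3, |y| 20..26) in the corners between run and branch. About 3 mm play each way. The run's ends (|y| 27) stay free for fingers above the floor.
- clamp_lever: Lever, steel bar 12x10 mm, 115 mm from hinge to handle. Origin on the hinge axis; its -x runs to the handle. Level, handle at block -x: shut; it swings up and over to 2.3 rad (stop), leaning over the hinge end; lower stop 0.1 rad below level. Starts empty, 0.05 to 0.5 rad above level. The stiff hinge keeps it where it is left; moving it takes 4 to 5 N at the handle.
- handle (a point): Centre of the black cross-bar at the lever's end, 13 mm thick, 80 mm long along block y. The lever's foot (12 mm round, 50 mm from the hinge, screw 0 to 6 mm out, unknown) meets the seated tee with the lever 0 to 0.13 rad above level, handle 52 to 67 mm up. Pressing on with 10 to 20 N here clamps the tee, and the hinge then keeps it tight; over 35 N is forcing it.
- tee: Loose steel union tee (T-shaped fitting with three nuts), 38x54x15 mm, about 70 g, lying flat. Origin at the middle of its underside, z up. The run lies along y from -27 to +27 mm, its end nuts at x +2..+19 mm; the side branch points to -x, ending at x -19 mm. Good grasp from above: across the two run ends (54 mm) at x +10 mm.
- tee_branch (a point): Middle of the tee's side-branch end, 18 mm from its origin along its -x, 7.5 mm above its underside.
- spanner: Bystander: steel open-ended spanner lying flat, 183 mm long, 6 mm thick.
- tin: Bystander: small grey steel tin, 49 x 69 x 20 mm.
- beaker: Bystander: small clear beaker, 45 mm wide, 60 mm tall, standing.
- vial: Bystander: sample vial with black cap, 27 mm wide, 59 mm tall, standing.
Things that resemble listed ones, but are neither listed nor needed, are in the scene too. What is shaped like the tee but green or turquoise is not meant.

How it is judged:
By the outcome, as a careful person would: the job done as asked, in the order asked, and still so for the second after the job is handed in, with the robot touching nothing.
It also fails if it takes over 70 s, if anything falls off the work surface, if the arm or the gripper's body presses on something with over 40 N, if the wrist force passes 120 N, or if a joint passes its speed limit or range.

### The arm

A 7-joint arm with a two-finger parallel gripper is mounted at the origin on a cart in front of the work surface, level with it; the furniture and walls round the work are solid. World frame = base frame: x ahead of the robot, y to its left, z up, the work surface at z = 0. Lengths are in m, angles in rad, forces in N, time in s.
With the tool pointing down it reaches from about 0.4 to 0.85 m from the base axis. Payload 10.4 kg.
Tool frame: the origin (TCP) lies between the finger pads; the fingertips stand 22 mm ahead of it and the grasp point (between the pads) lies 3 mm ahead of it; z points along the fingers, y is the line along which they close (so a half turn about z gives the same grasp; the last joint's range is limited). The gripper opens to 85 mm and grips with 20 to 120 N. Pads are 22 mm wide; open, the fingers measure 114 mm over their backs; the gripper's body (76 mm by 85 mm) begins 54 mm behind the grasp point. The pads swing forward as they close: fully open they stand 13 mm farther back than shut.
Start: joints at [-1.255, 0.332, -0.065, 1.46, 0.022, 1.35, -0.088], TCP at [0.208, 0.589, 0.253] pointing down, gripper open.
Joint ranges: [-2.6, 2.6], [-0.5, 2.12], [-1.47, 1.34], [0.16, 2.42], [-1.27, 4.41], [0.06, 2.06], [-2.6, 2.6]. Speed limits (rad/s): [2.22, 2.22, 2.79, 2.79, 3.14, 3.14, 3.14].

### API

Orientations are given as a unit quaternion [x, y, z, w].
In Python, from workcell import manip, camera, ticket, boxes_of, outline_of gives the robot as it stands.
- The arm moves only by the tool carry_out, never from a script. Its argument "deltas" is a list of rows, each a list of 5 numbers: the shift along the tool's x, y, z as a fraction of full scale, then the turn about the tool's z as a fraction of full scale, then the opening, from -1 (shut) to 1 (fully open), so that 0 is half open. In form: [[tx, ty, tz, spin, gripper], ...]. A call has 1 to 20 rows; each row is the pose to reach, as a shift and turn from the pose commanded when the call began, along the tool's axes at that moment; what a row does not reach only later rows make up. Full scale, the value 1, is 150 mm for a shift and 30 degrees for a turn. A row lasts 1/8 s, in which the tool goes at most 62.5 mm and 10.7 degrees, less where a joint would pass 70% of its speed; a pose out of reach is approached as far as the arm can. A call with a number of a shift or a turn outside -1 to 1 is refused whole. A call with a gripper value outside its range is refused whole. The fingers move at their own pace and stop on an object; "force" is the grip in N (left out, the last holds). Time passes only in rows, so rows that repeat a pose let the fingers close. It gives the time, the measured TCP pose, the force, the opening and the grip force at its end, in the units of the state.
- manip.get_obs(): the state, without advancing time (a new reading comes with each control period).
- camera(name): name is "side" or "top"; returns a dict with "img" (384x512x3 uint8, red, green, blue), "depth" (384x512 float32, m along the optical axis (not along the pixel's ray), 0 where there is no reading), "vertical_fov" (degrees; the focal length in pixels is half the picture's height over the tangent of half this angle, whatever the lens; pixels are square), "cx", "cy" (the principal point, pixels), "R" (3x3) and "t" (3): a world point X has camera coordinates R X + t. Camera axes: x right, y down, z forward; pixel columns grow to the right and rows downward; lengths in m; the calibration is good to about 2 mm. A picture is of the moment at which its call begins.
- ticket.hand_in(): hands the job in; it is judged then, once.
Trained networks look in a picture, given as the dict that the camera call returned (one of the last four; its "shot" number tells which), for a name from the list of things; names that differ only in an ending like _2 or _b are one class to them, and where a whole thing is asked for, a point or a joint stands for the part that bears it (a point fixed in the world has none). Each returns a list of dicts, best first, with "conf" (0 to 1); they miss things now and then, are a little off and sometimes report something else, mostly with a low value. They report only what shows in the picture. A call takes as long as a camera call. They do not tell look-alikes from the thing itself.
- boxes_of(query, picture): "position" ([x, y, z] in m, in world coordinates, good to about 4 mm: the middle of the surface that is visible of it).
- outline_of(query, picture): "region" (384x512 bool, what is visible of it).
The state is a dict: "clock": time; "joint_pos": joint angles; "joint_velocities": joint speeds; "tau": joint torques, N m; "position": TCP position; "ee_rot": TCP orientation; "ft_force": force on the tool from outside, world axes, zero at the start; "torque": the same for the moment, N m; "grip_width": opening from 0.0 (shut) to 1.0 (fully open); "grasp_force": force on a finger pad.
Only numpy, scipy, OpenCV 4.12 (cv2) and the standard library are available. Lean on these libraries where they do the work, as an engineer would, in place of code of your own. Each camera call takes 0.05 s, during which the arm holds its last target. There are 200 camera calls.

## Working session

There is one attempt and no reset: what is moved stays moved. The work goes in short steps, Python scripts to look and compute and a tool call to move; the robot and the scene stay as the last step left them, time stands still between calls to the robot, and variables do not carry over. Pictures are saved under pics/ and viewed, at most 10 in all, crops included, and the job is handed in when it is done.

Besides the shell and the picture viewer there is one more tool, called after ">>>" by a JSON object that holds its "op" and its "data". carry_out: Moves the arm, as the interface text tells. Its arguments: {"type":"object","properties":{"deltas":{"type":"array","items":{"type":"array","items":{"type":"number"}}},"force":{"type":"number"}},"required":["deltas"]}

```bash
mkdir -p pics; cat > h.py <<'E'
import numpy as np, cv2
from workcell import manip, camera, ticket, boxes_of, outline_of
def pts(p):
    f=p["img"].shape[0]/2/np.tan(np.radians(p["vertical_fov"])/2)
    d=p["depth"]; v,u=np.mgrid[:d.shape[0],:d.shape[1]]
    c=np.stack([(u-p["cx"])/f*d,(v-p["cy"])/f*d,d],-1)
    return (c-p["t"])@np.asarray(p["R"])   # R^T (c-t)
def proj(p,X):
    f=p["img"].shape[0]/2/np.tan(np.radians(p["vertical_fov"])/2)
    c=np.asarray(X)@np.asarray(p["R"]).T+p["t"]; return c[...,:2]/c[...,2:]*f+[p["cx"],p["cy"]]
def save(p,n): cv2.imwrite(f"pics/{n}.png",p["img"][...,::-1])
E
python3 - <<'E'
from h import *
o=manip.get_obs(); print({k:np.round(v,3).tolist() for k,v in o.items()})
ims=[]
for n in("top","side"):
    p=camera(n); ims.append(p["img"])
    print(n,p["t"],np.round(p["R"],3).tolist(),p["vertical_fov"])
    for q in("clamp_block","clamp_lever","handle","cradle","tee","tee_branch","spanner","tin","beaker","vial"):
        r=boxes_of(q,p); print(q,[(np.round(x["position"],3).tolist(),round(x["conf"],2),proj(p,x["position"]).astype(int).tolist()) for x in r[:3]])
for n,i in zip(("top0","side0"),ims): cv2.imwrite(f"pics/{n}.png",cv2.resize(i[...,::-1],(800,600),interpolation=cv2.INTER_CUBIC))
E
```

```text
{'clock': 0.0, 'joint_pos': [-1.255, 0.333, -0.065, 1.461, 0.022, 1.35, -0.089], 'joint_velocities': [-0.001, -0.0, 0.001, 0.0, -0.0, 0.001, -0.001], 'tau': [0.0, -62.545, 0.05, -39.16, 0.016, 0.01, 0.0], 'position': [0.208, 0.589, 0.253], 'ee_rot': [0.169, 0.986, -0.001, -0.0], 'ft_force': [-0.078, -0.157, -0.101], 'torque': [0.058, -0.023, -0.06], 'grasp_force': 0.0, 'grip_width': 1.0}
top [0.00238542 0.5421369  1.00384427] [[-0.03, -1.0, -0.0], [-0.978, 0.03, -0.207], [0.207, -0.006, -0.978]] 57.43956697465335
clamp_block [([0.486, 0.035, 0.024], 0.71, [237, 207])]
clamp_lever [([0.446, 0.038, 0.069], 0.51, [236, 218])]
handle [([0.45, 0.039, 0.067], 0.75, [236, 216])]
cradle [([0.49, 0.031, 0.024], 0.77, [238, 205]), ([0.444, 0.039, 0.066], 0.5, [236, 218])]
tee [([0.484, -0.304, 0.018], 0.64, [347, 204]), ([0.507, -0.189, 0.014], 0.55, [309, 198]), ([0.419, -0.216, 0.009], 0.43, [319, 226])]
tee_branch [([0.425, -0.212, 0.015], 0.65, [318, 224]), ([0.488, -0.303, 0.014], 0.47, [346, 203])]
spanner [([0.66, -0.096, 0.006], 0.47, [277, 153])]
tin [([0.4, -0.098, 0.021], 0.89, [282
[... 233 characters left out ...]
789196054166
clamp_block [([0.49, 0.016, 0.025], 0.87, [236, 196])]
clamp_lever [([0.473, 0.036, 0.063], 0.88, [227, 182])]
handle [([0.472, 0.038, 0.068], 0.77, [226, 180])]
cradle [([0.494, 0.02, 0.024], 0.87, [237, 195])]
tee [([0.486, -0.303, 0.008], 0.79, [292, 278]), ([0.425, -0.212, 0.015], 0.6, [247, 257]), ([0.5, -0.189, 0.011], 0.52, [274, 243])]
tee_branch [([0.484, -0.306, 0.012], 0.67, [292, 278]), ([0.42, -0.218, 0.017], 0.61, [246, 258]), ([0.502, -0.19, 0.012], 0.59, [275, 243])]
spanner []
tin [([0.4, -0.105, 0.02], 0.94, [219, 231])]
beaker [([0.502, -0.192, 0.012], 0.7, [275, 243]), ([0.548, 0.271, 0.041], 0.56, [224, 151])]
vial [([0.623, -0.35, 0.039], 0.65, [365, 262])]
```

View pics/top0.png

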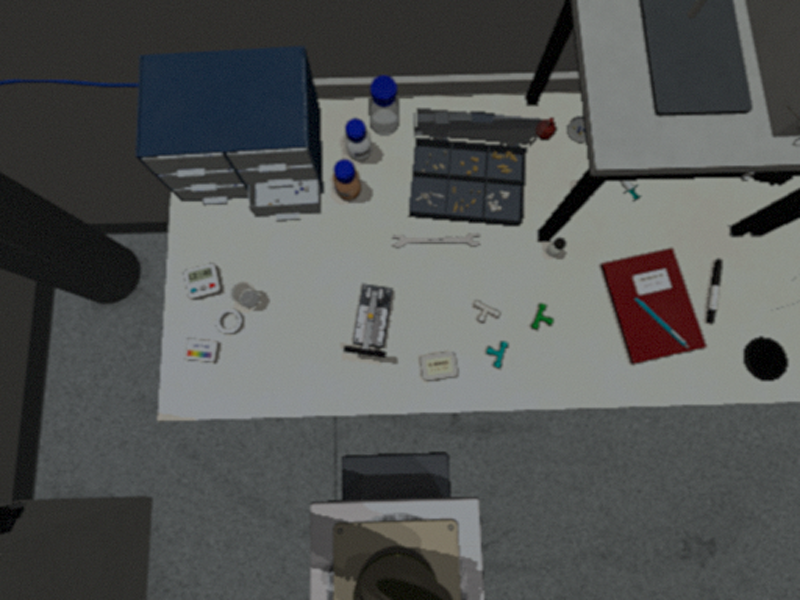

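View pics/side0.png

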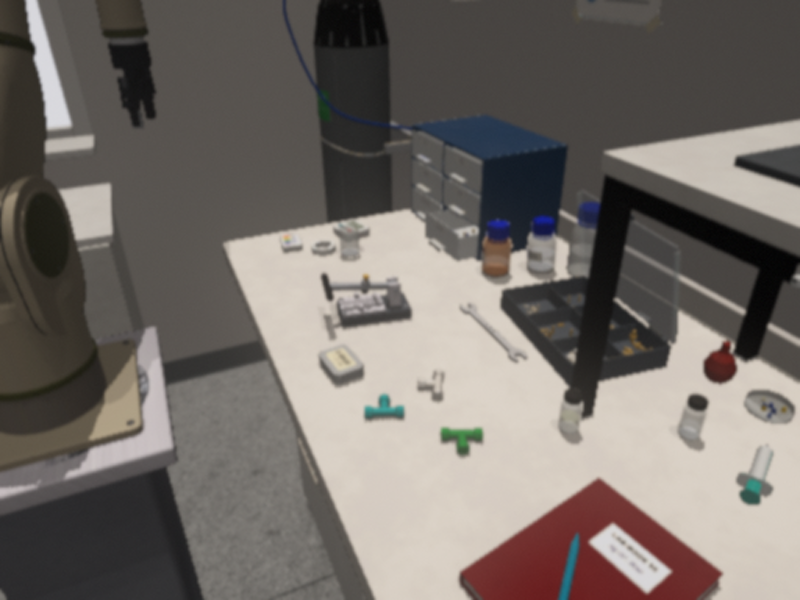

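The wanted steel tee is at top-picture pixel (486,311) (800x600), i.e. about world (0.50,-0.19). Green and turquoise look-alikes lie next to it at (541,317) and (497,353). The clamp block is at (371,315), with its handle towards the robot. Next I'll measure the poses precisely.

```bash
cat > m.py <<'E'
from h import *
A={}
for n in("top","side"):
    p=camera(n); P=pts(p)
    for q in("clamp_block","clamp_lever","tee"):
        for r in outline_of(q,p)[:3]:
            m=r["region"]&(p["depth"]>0); X=P[m]; c=np.median(X,0)
            print(n,q,round(r["conf"],2),m.sum(),np.round(c,3),np.median(p["img"][m],0))
            if q!="tee" or np.linalg.norm(c[:2]-[.503,-.19])<.03: A.setdefault(q,[]).append(X)
    g=np.kron(p["img"][165:250,190:345] if n=="top" else p["img"][150:270,190:320],np.ones((5,5,1),np.uint8))[...,::-1]
    cv2.imwrite(f"pics/c_{n}.png",np.clip(g*1.5,0,255).astype(np.uint8))
for q,L in A.items():
    for X in L:
        z=X[:,2]
        k=(z>.012)&(z<.075) if q=="clamp_block" else (z>.004)&(z<.09)
        r=cv2.minAreaRect((X[k,:2]*1000).astype(np.float32)); print(q,k.sum(),np.round(r[0],1),np.round(r[1],1),round(r[2],1),"z pct",np.round(np.percentile(z,[5,50,95])*1000,1))
np.save("A.npy",A,allow_pickle=True)
E
python3 m.py
```

```text
top clamp_block 0.91 867 [0.489 0.033 0.026] [94. 94. 93.]
top clamp_lever 0.79 247 [0.444 0.038 0.069] [92. 92. 85.]
top tee 0.54 130 [ 0.489 -0.303  0.012] [39.5 90.  44. ]
top tee 0.46 112 [ 0.508 -0.191  0.012] [123. 123. 118.]
top tee 0.44 86 [ 0.421 -0.213  0.013] [ 6.  98.5 95. ]
side clamp_block 0.92 1287 [0.492 0.023 0.025] [119. 114. 110.]
side clamp_lever 0.61 317 [0.466 0.034 0.066] [122. 118. 109.]
side tee 0.51 183 [ 0.501 -0.193  0.013] [179. 169. 160.]
side tee 0.5 248 [ 0.484 -0.308  0.013] [ 72.  126.5  73. ]
clamp_block 827 [492.8  33.3] [ 73.9 142.9] 78.2 z pct [16.3 26.  73. ]
clamp_block 1042 [490.1  35.7] [ 80.3 144.4] 80.8 z pct [ 1.4 25.4 71.2]
clamp_lever 244 [474.6  52.9] [125.1  71.5] 7.5 z pct [58.  69.3 75.5]
clamp_lever 302 [466.4  24.7] [ 77.6 123.3] 62.7 z pct [50.2 65.6 73.8]
tee 105 [ 511.9 -193.9] [43.1 43.6] 17.3 z pct [ 3.4 12.3 16.5]
tee 175 [ 500.4 -192.3] [56.4 36.1] 62.7 z pct [ 4.5 12.7 16. ]
```

View pics/c_top.png

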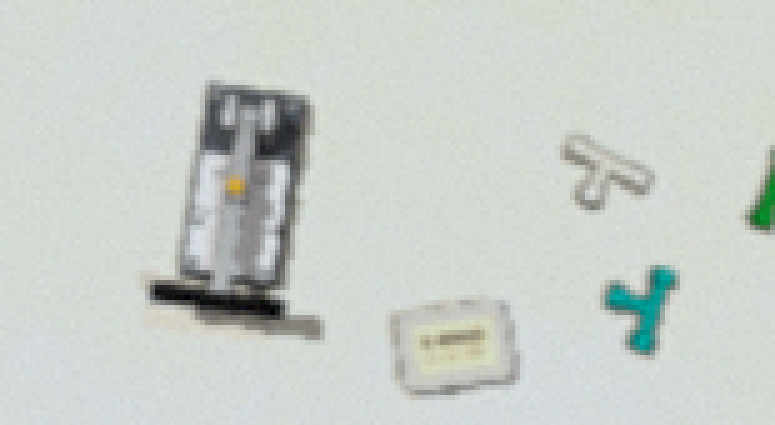

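View pics/c_side.png

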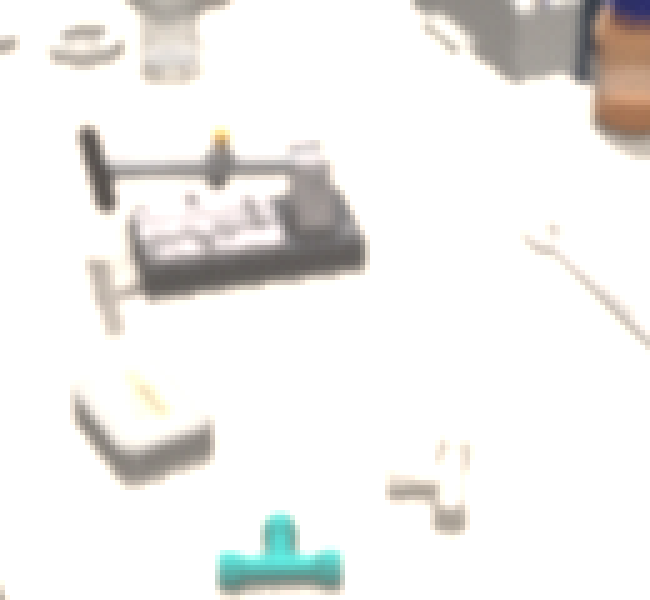

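```bash
cat > fit.py <<'E'
from h import *
from scipy.optimize import minimize
S=8
def box(x0,x1,y0,y1,z0,z1): return np.array([[x,y,z] for x in(x0,x1) for y in(y0,y1) for z in(z0,z1)])/1000.
def Rz(a): c,s=np.cos(a),np.sin(a); return np.array([[c,-s,0],[s,c,0],[0,0,1]])
def Ry(a): c,s=np.cos(a),np.sin(a); return np.array([[c,0,s],[0,1,0],[-s,0,c]])
BASE=[box(-47,75,-31,31,0,19),box(-46,43,-28,28,19,25),box(40,60,-18,-8,19,63),box(40,60,8,18,19,63)]
LEV=[box(-115,8,-6,6,-5,5),box(-121.5,-108.5,-40,40,-6.5,6.5),box(-56,-44,-6,6,-18,12)]
TEE=[box(2,19,-27,-17,0,15),box(2,19,17,27,0,15),box(4,17,-18,18,1,14),box(-19,-9,-8.5,8.5,0,15),box(-10,5,-6.5,6.5,1,14)]
def block(q): # x,y,yaw,lever angle
    R=Rz(q[2]); t=np.array([q[0],q[1],0]); L=[(b@Ry(q[3]).T+[.05,0,.052]) for b in LEV]
    return [b@R.T+t for b in BASE+L]
def tee(q): return [b@Rz(q[2]).T+[q[0],q[1],q[3] if len(q)>3 else 0] for b in TEE]
def mask(p,H,w):
    u0,v0,W,Hh=w; m=np.zeros((Hh*S,W*S),np.uint8)
    for b in H:
        uv=((proj(p,b)-[u0,v0]+.5)*S*16).astype(np.int32)
        cv2.fillConvexPoly(m,cv2.convexHull(uv),1,cv2.LINE_8,4)
    return cv2.resize(m.astype(np.float32),(W,Hh),interpolation=cv2.INTER_AREA)
def fit(model,q0,views,d):
    def cost(q):
        c=0
        for p,r in views:
            v,u=np.where(r); w=(u.min()-12,v.min()-12,np.ptp(u)+25,np.ptp(v)+25)
            t=r[w[1]:w[1]+w[3],w[0]:w[0]+w[2]].astype(np.float32); m=mask(p,model(q),w)
            c+=1-np.minimum(m,t).sum()/np.maximum(m,t).sum()
        return c/len(views)
    q0=np.array(q0,float); s=minimize(cost,q0,method="Nelder-Mead",options=dict(initial_simplex=np.vstack([q0]+[q0+np.eye(len(q0))[i]*d[i] for i in range(len(q0))]),maxiter=300,xatol=1e-4,fatol=1e-4))
    return s.x,s.fun
E
python3 - <<'E'
from fit import *
V={"b":[],"t":[]}
for n in("top","side"):
    p=camera(n); P=pts(p)
    r=max(outline_of("clamp_block",p),key=lambda r:r["conf"])["region"]
    for l in outline_of("clamp_lever",p)[:1]: r=r|l["region"]
    V["b"].append((p,r))
    for k in outline_of("tee",p):
        X=P[k["region"]&(p["depth"]>0)]
        if np.linalg.norm(np.median(X,0)[:2]-[.503,-.19])<.03: V["t"].append((p,k["region"])); break
for s in("both","top","side"):
    f=lambda L:L if s=="both" else L[:1] if s=="top" else L[1:]
    print(s,"block",[np.round(x,4) for x in fit(block,[.483,.033,-.1,.1],f(V["b"]),[.01,.01,.1,.1])])
    for a in(-.4,): print(s,"tee",a,[np.round(x,4) for x in fit(tee,[.502,-.19,a],f(V["t"]),[.01,.01,.2])])
E
```

```text
both block [array([ 0.4905,  0.0372, -0.1734,  0.1225]), np.float64(0.0924)]
both tee -0.4 [array([ 0.5028, -0.1882, -0.5045]), np.float64(0.3078)]
top block [array([ 0.4906,  0.0367, -0.1675,  0.1725]), np.float64(0.0659)]
top tee -0.4 [array([ 0.504 , -0.1892, -0.5054]), np.float64(0.3748)]
side block [array([ 0.4901,  0.0394, -0.1903,  0.1021]), np.float64(0.0958)]
side tee -0.4 [array([ 0.502 , -0.1885, -0.4934]), np.float64(0.2309)]
```

```bash
cat > nav.py <<'E'
from fit import *
from scipy.spatial.transform import Rotation as Ro
B=np.array([.4905,.037,-.171])
def bw(x,y,z): return np.array([B[0],B[1],0])+Rz(B[2])@(np.array([x,y,z])/1000.)
def arc(th,y=-27): return bw(50-115*np.cos(th),y,52+115*np.sin(th))
def st():
    o=manip.get_obs(); R=Ro.from_quat(o["ee_rot"]).as_matrix(); return o,R
def to(X,yaw=None):
    "units of shift & spin from here to TCP X, tool-y heading yaw (deg, mod 180)"
    o,R=st(); s=R.T@(np.asarray(X)-o["position"])/.15
    d=0
    if yaw is not None:
        cur=np.degrees(np.arctan2(R[1,1],R[0,1])); d=-((yaw-cur+90)%180-90)/30
    return np.round(s,3).tolist()+[round(d,3)]
E
python3 - <<'E'
from nav import *
p=camera("top"); s=camera("side")
for p in(p,s):
    P=pts(p); c=P-[.4276,.048,.068]
    m=(p["img"].max(-1)<60)&(abs(c[...,0])<.04)&(abs(c[...,1])<.06)&(abs(c[...,2])<.03)
    X=P[m]; l=(X-[B[0],B[1],0])@Rz(B[2]); print(m.sum(),np.round([l.min(0)*1e3,np.median(l,0)*1e3,l.max(0)*1e3]),np.round(np.mean(X,0),4))
    k=cv2.fitLine((X[:,:2]*1000).astype(np.float32),cv2.DIST_HUBER,0,.01,.01).ravel(); print(np.degrees(np.arctan2(-k[0],k[1])))
g=arc(.14); print(g, to([g[0],g[1],.16],np.degrees(B[2])))
E
```

```text
92 [[-70. -38.  65.]
 [-65.  -3.  72.]
 [-59.  38.  79.]] [0.4265 0.046  0.0722]
-10.489351
6 [[-68. -33.  72.]
 [-67. -21.  73.]
 [-65.   2.  75.]] [0.4214 0.0287 0.0734]
-9.377635
[0.42296224 0.02126324 0.06804746] [-2.613, -3.096, 0.622, np.float64(2.68)]
```

```bash
cat >> nav.py <<'E'
def plan(X,yaw,n=12):
    o,R=st(); p=o["position"].copy(); R=R.copy(); X=np.asarray(X)
    cur=np.degrees(np.arctan2(R[1,1],R[0,1])); d=-((yaw-cur+90)%180-90)
    print("from",np.round(p,4),"heading",round(cur,1),"ft",np.round(o["ft_force"],1),"w",round(o["grip_width"],2),"t",o["clock"])
    for i in range(n):
        s=R.T@(X-p)/.15; s=np.round(s*min(1,1/max(abs(s).max(),1e-9)),3); t=round(float(np.clip(d/30,-1,1)),3)
        print(s.tolist(),t); p=p+R@s*.15; R=R@Ro.from_euler("z",t*30,degrees=True).as_matrix(); d-=t*30
        if np.linalg.norm(X-p)<1e-3 and abs(d)<.1: break
E
python3 -c "
from nav import *
g=arc(.14); plan([g[0],g[1],.16],np.degrees(B[2]))"
```

```text
from [0.2077 0.5895 0.2533] heading 70.6 ft [-0.7 -0.2  0.1] w 1.0 t 2.0
[-0.844, -1.0, 0.201] 1.0
[-1.0, -0.361, 0.163] 1.0
[-1.0, 0.179, 0.156] 0.68
[-0.571, 0.338, 0.102] -0.0
```

>>> {"op": "carry_out", "data": {"deltas": [[-0.844,-1,0,1,1],[-0.844,-1,0,1,1],[-0.844,-1,0,1,1],[-0.844,-1,0,1,1]]}}

```text
clock: 2.5
position: [0.2795, 0.4024, 0.2538]
ee_rot: [0.421, 0.907, 0.0, 0.0]
ft_force: [-0.6, 0.6, 0.5]
grip_width: 0.998
grasp_force: 0.0
```

>>> {"op": "carry_out", "data": {"deltas": [[-1,-0.361,0.2,1,1],[-1,-0.361,0.2,1,1],[-1,-0.361,0.2,1,1],[-1,-0.361,0.2,1,1]]}}

```text
clock: 3.0
position: [0.3344, 0.2552, 0.2232]
ee_rot: [0.64, 0.768, 0.0, -0.0]
ft_force: [-0.7, 1.6, -0.6]
grip_width: 1.004
grasp_force: 0.0
```

>>> {"op": "carry_out", "data": {"deltas": [[-1,0.179,0.2,0.68,0],[-1,0.179,0.2,0.68,0],[-1,0.179,0.2,0.68,0],[-1,0.179,0.2,0.68,0]]}}

```text
clock: 3.5
position: [0.3883, 0.1139, 0.1934]
ee_rot: [0.765, 0.644, 0.0, 0.0]
ft_force: [-0.9, 1.2, -1.0]
grip_width: 0.5
grasp_force: 0.0
```

```bash
python3 -c "
from nav import *
g=arc(.14); plan([g[0],g[1],.13],np.degrees(B[2]))"
```

```text
from [0.3883 0.1139 0.1934] heading -9.8 ft [-0.9  1.2 -1. ] w 0.5 t 3.5
[-0.57, 0.333, 0.423] -0.0
```

>>> {"op": "carry_out", "data": {"deltas": [[-0.57,0.333,0.42,0,0],[-0.57,0.333,0.42,0,0],[-0.57,0.333,0.42,0,0],[-0.57,0.333,0.42,0,0]]}}

```text
clock: 4.0
position: [0.4227, 0.0236, 0.1307]
ee_rot: [0.764, 0.645, 0.0, 0.0]
ft_force: [0.4, 0.0, 0.1]
grip_width: 0.501
grasp_force: 0.0
```

```bash
python3 -c "
from nav import *
p=camera('side'); g=p['img'][110:230,150:310]; cv2.imwrite('pics/s1.png',cv2.resize(g[...,::-1],(800,600),interpolation=cv2.INTER_CUBIC))
g=arc(.14); plan([g[0],g[1],.071],np.degrees(B[2]))"
```

```text
from [0.4228 0.0237 0.1309] heading -9.6 ft [0.3 0.2 0.6] w 0.5 t 4.05
[-0.016, 0.004, 0.399] 0.006
```

View pics/s1.png

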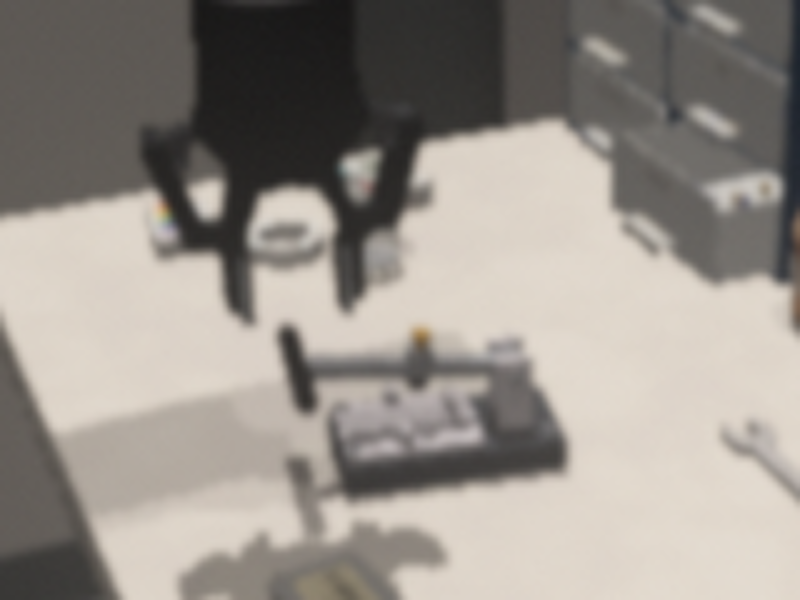

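The gripper sits above the black cross-bar (~(295,365)), with the fingers either side of it. I'll descend and close.

>>> {"op": "carry_out", "data": {"deltas": [[-0.016,0.004,0.2,0,0],[-0.016,0.004,0.4,0,0],[-0.016,0.004,0.4,0,0],[-0.016,0.004,0.4,0,-0.5],[-0.016,0.004,0.4,0,-0.9],[-0.016,0.004,0.4,0,-0.9],[-0.016,0.004,0.4,0,-0.9],[-0.016,0.004,0.4,0,-0.9]], "force": 30}}

```text
clock: 5.05
position: [0.4222, 0.02, 0.0712]
ee_rot: [0.765, 0.644, 0.0, -0.001]
ft_force: [-4.9, 2.4, 3.4]
grip_width: 0.142
grasp_force: 30.1
```

```bash
python3 -c "
from nav import *
o,R=st();print(o['position'],o['ft_force'],o['torque'],o['grip_width'],o['grasp_force'])
g=arc(.14); 
for th in np.arange(.14,2.3,.1): print(round(th,2),np.round(R.T@(arc(th)-g)/.15,3))"
```

```text
[0.42217756 0.02004244 0.07117434] [-4.9468997   2.44148969  3.41711336] [ 0.52589129  1.0731324  -0.10369284] 0.1417744758023096 30.096626579761505
0.14 [0. 0. 0.]
0.24 [ 0.     0.014 -0.075]
0.34 [ 0.     0.036 -0.149]
0.44 [ 0.     0.065 -0.22 ]
0.54 [ 0.     0.101 -0.287]
0.64 [ 0.     0.144 -0.351]
0.74 [ 0.001  0.193 -0.41 ]
0.84 [ 0.001  0.247 -0.464]
0.94 [ 0.001  0.307 -0.512]
1.04 [ 0.001  0.371 -0.555]
1.14 [ 0.001  0.439 -0.59 ]
1.24 [ 0.001  0.51  -0.619]
1.34 [ 0.001  0.583 -0.64 ]
1.44 [ 0.001  0.659 -0.654]
1.54 [ 0.001  0.735 -0.66 ]
1.64 [ 0.001  0.812 -0.659]
1.74 [ 0.001  0.888 -0.649]
1.84 [ 0.001  0.963 -0.633]
1.94 [ 0.     1.035 -0.609]
2.04 [ 0.     1.105 -0.578]
2.14 [ 0.     1.172 -0.54 ]
2.24 [ 0.     1.234 -0.495]
```

>>> {"op": "carry_out", "data": {"deltas": [[0,0.014,-0.075,0,-0.9],[0,0.036,-0.149,0,-0.9],[0,0.065,-0.22,0,-0.9],[0,0.101,-0.287,0,-0.9],[0,0.144,-0.351,0,-0.9],[0,0.193,-0.41,0,-0.9],[0,0.247,-0.464,0,-0.9],[0,0.247,-0.464,0,-0.9]]}}

```text
clock: 6.05
position: [0.4537, 0.0143, 0.1407]
ee_rot: [0.765, 0.644, -0.004, -0.006]
ft_force: [-38.4, 6.4, 35.6]
grip_width: 0.135
grasp_force: 32.7
```

```bash
cat > lev.py <<'E'
from nav import *
o,R=st(); print(np.round(o["position"],4),np.round(o["ft_force"],1),round(o["grip_width"],3),round(o["grasp_force"],1))
for n in("top","side"):
    p=camera(n); P=pts(p); l=(P-[B[0],B[1],0])@Rz(B[2]); b=boxes_of("handle",p)
    print(n,[(np.round((np.array(x["position"])-[B[0],B[1],0])@Rz(B[2])*1e3),round(x["conf"],2)) for x in b[:2]],[(np.round((np.array(x["position"])-[B[0],B[1],0])@Rz(B[2])*1e3),round(x["conf"],2)) for x in boxes_of("clamp_lever",p)[:2]])
g=bw(*0*np.zeros(3)); 
E
python3 lev.py; python3 -c "
from nav import *
o,R=st()
for th in np.arange(.84,2.3,.1): print(round(th,2),np.round(R.T@(arc(th)-arc(.84))/.15,3))"
```

```text
[0.4537 0.0143 0.1407] [-38.4   6.4  35.6] 0.135 32.7
top [] []
side [(array([12., -4., 99.]), 0.72)] [(array([11., -6., 96.]), 0.51)]
0.84 [0. 0. 0.]
0.94 [ 0.     0.059 -0.049]
1.04 [-0.     0.122 -0.092]
1.14 [-0.     0.19  -0.128]
1.24 [-0.     0.261 -0.158]
1.34 [-0.     0.334 -0.18 ]
1.44 [-0.     0.409 -0.195]
1.54 [-0.     0.485 -0.202]
1.64 [-0.     0.562 -0.201]
1.74 [-0.     0.638 -0.193]
1.84 [-0.     0.713 -0.178]
1.94 [-0.     0.786 -0.155]
2.04 [-0.001  0.857 -0.124]
2.14 [-0.001  0.924 -0.087]
2.24 [-0.001  0.987 -0.044]
```

>>> {"op": "carry_out", "data": {"deltas": [[0,-0.01,-0.01,0,-0.9],[0,-0.02,-0.02,0,-0.9],[0,-0.02,-0.02,0,-0.9]]}}

```text
clock: 6.72
position: [0.4551, 0.0141, 0.1436]
ee_rot: [0.765, 0.644, -0.0, -0.001]
ft_force: [-6.6, 4.3, -0.0]
grip_width: 0.14
grasp_force: 30.4
```

```bash
python3 lev.py
```

```text
[0.4551 0.0141 0.1436] [-6.6  4.3 -0. ] 0.14 30.4
top [(array([ 13., 259.,  26.]), 0.17)] []
side [(array([10., -3., 99.]), 0.7)] [(array([11., -4., 97.]), 0.63)]
```

```bash
python3 -c "
import numpy as np
for th in np.arange(.81,2.3,.1): print(round(th,2),np.round(115/150*np.array([np.cos(.81)-np.cos(th),-(np.sin(th)-np.sin(.81))]),3))"
```

```text
0.81 [ 0. -0.]
0.91 [ 0.058 -0.05 ]
1.01 [ 0.121 -0.094]
1.11 [ 0.188 -0.131]
1.21 [ 0.258 -0.162]
1.31 [ 0.331 -0.185]
1.41 [ 0.406 -0.201]
1.51 [ 0.482 -0.21 ]
1.61 [ 0.559 -0.211]
1.71 [ 0.635 -0.204]
1.81 [ 0.71 -0.19]
1.91 [ 0.784 -0.168]
2.01 [ 0.855 -0.139]
2.11 [ 0.922 -0.103]
2.21 [ 0.986 -0.06 ]
```

>>> {"op": "carry_out", "data": {"deltas": [[0,0.058,-0.05,0,-0.9],[0,0.121,-0.094,0,-0.9],[0,0.188,-0.131,0,-0.9],[0,0.258,-0.162,0,-0.9],[0,0.258,-0.162,0,-0.9]]}}

```text
clock: 7.65
position: [0.495, 0.007, 0.1691]
ee_rot: [0.765, 0.644, 0.001, -0.0]
ft_force: [-4.0, 2.3, 9.3]
grip_width: 0.137
grasp_force: 31.3
```

>>> {"op": "carry_out", "data": {"deltas": [[0,0.073,-0.03,0,-0.9],[0,0.148,-0.046,0,-0.9],[0,0.224,-0.055,0,-0.9],[0,0.301,-0.056,0,-0.9],[0,0.377,-0.049,0,-0.9],[0,0.377,-0.049,0,-0.9]]}}

```text
clock: 8.4
position: [0.5511, -0.0031, 0.1759]
ee_rot: [0.765, 0.644, 0.001, 0.001]
ft_force: [2.4, 0.3, 2.0]
grip_width: 0.139
grasp_force: 30.2
```

>>> {"op": "carry_out", "data": {"deltas": [[0,0.075,0.014,0,-0.9],[0,0.149,0.036,0,-0.9],[0,0.22,0.065,0,-0.9],[0,0.287,0.101,0,-0.9],[0,0.33,0.128,0,-0.9],[0,0.33,0.128,0,-0.9]]}}

```text
clock: 9.15
position: [0.5991, -0.0116, 0.1551]
ee_rot: [0.765, 0.644, 0.0, 0.0]
ft_force: [1.6, -0.6, -3.5]
grip_width: 0.142
grasp_force: 30.7
```

>>> {"op": "carry_out", "data": {"deltas": [[0,0,0,0,0],[0,0,0,0,0],[0,0,0,0,0],[0,0,-0.2,0,0],[0,0,-0.5,0,0],[0,0,-0.5,0,0]]}}

```text
clock: 9.9
position: [0.6004, -0.0117, 0.234]
ee_rot: [0.765, 0.644, 0.003, 0.002]
ft_force: [0.3, 0.6, -0.5]
grip_width: 0.503
grasp_force: 0.0
```

```bash
python3 -c "
from nav import *
plan([.5118,-.1933,.20],90-28.9)"
```

```text
from [ 0.6004 -0.0117  0.234 ] heading -9.8 ft [ 0.3  0.6 -0.5] w 0.5 t 9.9
[-1.0, -0.291, 0.172] -1.0
[-0.212, -0.222, 0.05] -1.0
[-0.0, 0.0, 0.0] -0.364
```

>>> {"op": "carry_out", "data": {"deltas": [[-1,-0.291,0,-1,1],[-1,-0.291,0,-1,1],[-1,-0.291,0,-1,1],[-1,-0.291,0,-1,1]]}}

```text
clock: 10.4
position: [0.5287, -0.1546, 0.2301]
ee_rot: [0.574, 0.819, 0.0, -0.0]
ft_force: [0.7, 0.4, 0.4]
grip_width: 1.001
grasp_force: 0.0
```

>>> {"op": "carry_out", "data": {"deltas": [[-0.212,-0.222,0.1,-1,1],[-0.212,-0.222,0.1,-1,1],[-0.212,-0.222,0.1,-1,1],[-0.212,-0.222,0.1,-1,1]]}}

```text
clock: 10.9
position: [0.5102, -0.192, 0.2148]
ee_rot: [0.341, 0.94, 0.0, -0.0]
ft_force: [0.1, 0.2, 0.3]
grip_width: 0.998
grasp_force: 0.0
```

```bash
python3 - <<'E'
from nav import *
V=[];L=[]
for n in("top","side"):
    p=camera(n); P=pts(p)
    for k in outline_of("tee",p):
        X=P[k["region"]&(p["depth"]>0)]
        if np.linalg.norm(np.median(X,0)[:2]-[.503,-.19])<.03: print(n,k["conf"],fit(tee,[.503,-.1885,-.5],[(p,k["region"])],[.01,.01,.2])); V.append((p,k["region"])); break
    print(n,[(np.round(x["position"],3).tolist(),round(x["conf"],2)) for q in("tee","tee_branch","clamp_lever","handle") for x in boxes_of(q,p)[:3]])
    if n=="side": cv2.imwrite('pics/s2.png',cv2.resize(p["img"][100:280,160:400][...,::-1],(800,600),interpolation=cv2.INTER_CUBIC))
q,_=fit(tee,[.503,-.1885,-.5],V,[.01,.01,.2]); print(q)
E
```

```text
top 0.45 (array([ 0.50430881, -0.18982129, -0.51493505]), np.float64(0.44127023220062256))
top [([0.509, -0.185, 0.013], 0.45), ([0.593, 0.02, 0.144], 0.57), ([0.516, 0.032, 0.024], 0.64), ([0.597, 0.021, 0.145], 0.59)]
side 0.74 (array([ 0.50346723, -0.18747377, -0.51390059]), np.float64(0.17657601833343506))
side [([0.423, -0.215, 0.012], 0.74), ([0.484, -0.305, 0.008], 0.67), ([0.498, -0.191, 0.011], 0.65), ([0.505, -0.191, 0.011], 0.59), ([0.423, -0.218, 0.017], 0.59), ([0.483, -0.308, 0.012], 0.53), ([0.564, 0.021, 0.092], 0.7), ([0.565, 0.021, 0.093], 0.61), ([0.514, 0.011, 0.025], 0.33)]
[ 0.5031165 -0.1884275 -0.5148755]
```

View pics/s2.png

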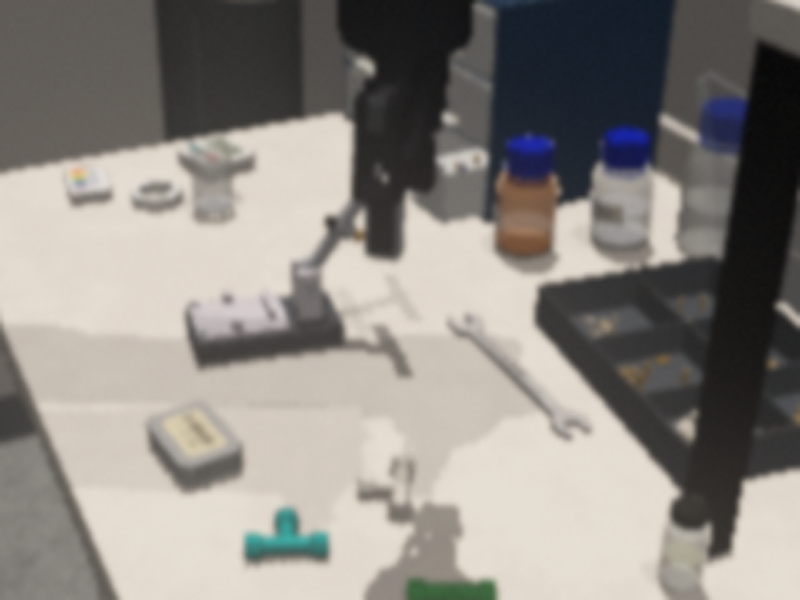

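```bash
python3 - <<'E'
from nav import *
p=camera("side")
for z in(.095,.1,.105,.11,.115,.12): print(z,np.round(proj(p,[.4227,.0236,z]),1))
plan([.5118,-.1933,.06],60.7)
E
```

```text
0.095 [209.8 177.5]
0.1 [209.7 175.7]
0.105 [209.5 174. ]
0.11 [209.4 172.2]
0.115 [209.2 170.4]
0.12 [209.1 168.7]
from [ 0.5099 -0.1931  0.2153] heading 50.2 ft [-0.3 -0.5 -0.3] w 1.0 t 11.55
[-0.01, 0.007, 1.0] -0.351
[-0.001, -0.0, 0.035] 0.0
```

>>> {"op": "carry_out", "data": {"deltas": [[-0.01,0.007,0.5,-0.35,0.7],[-0.01,0.007,1,-0.35,0.7],[-0.01,0.007,1,-0.35,0.7],[-0.01,0.007,1,-0.35,0.7],[-0.01,0.007,1,-0.35,0.7]]}}

```text
clock: 12.18
position: [0.5125, -0.1936, 0.0667]
ee_rot: [0.253, 0.967, 0.0, 0.001]
ft_force: [0.4, 0.7, 0.0]
grip_width: 0.853
grasp_force: 0.0
```

```bash
python3 - <<'E'
from nav import *
p=camera("top"); g=p["img"][160:230,270:350]; cv2.imwrite('pics/t3.png',cv2.resize(g[...,::-1],(640,560),interpolation=cv2.INTER_CUBIC))
plan([.5118,-.1933,.025],60.7)
E
```

```text
from [ 0.5128 -0.1936  0.067 ] heading 60.7 ft [-0.2 -0.1  0.2] w 0.85 t 12.225
[0.007, -0.002, 0.28] -0.001
```

View pics/t3.png

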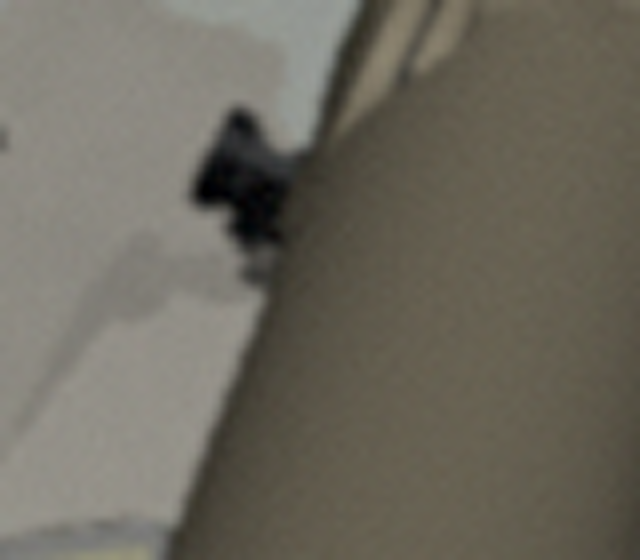

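The arm hides the tee from the top camera, leaving only one finger visible at about (240,180). I'll descend and watch the force reading.

>>> {"op": "carry_out", "data": {"deltas": [[0.005,0,0.14,0,0.7],[0.005,0,0.24,0,0.7],[0.005,0,0.28,0,0.7],[0.005,0,0.28,0,0.7]]}}

```text
clock: 12.72
position: [0.5111, -0.193, 0.0234]
ee_rot: [0.253, 0.967, -0.0, -0.0]
ft_force: [-0.2, 0.2, 1.3]
grip_width: 0.854
grasp_force: 0.0
```

>>> {"op": "carry_out", "data": {"deltas": [[0,0,0,0,0.3],[0,0,0,0,0.1],[0,0,0,0,0],[0,0,0,0,0],[0,0,0,0,0]], "force": 40}}

```text
clock: 13.35
position: [0.5115, -0.1931, 0.0243]
ee_rot: [0.253, 0.967, 0.0, 0.001]
ft_force: [-1.4, 0.9, 5.4]
grip_width: 0.62
grasp_force: 40.9
```

>>> {"op": "carry_out", "data": {"deltas": [[0,0,-0.1,0,0],[0,0,-0.5,0,0],[0,0,-0.75,0,0],[0,0,-0.75,0,0],[0,0,-0.75,0,0]]}}

```text
clock: 13.98
position: [0.5108, -0.1927, 0.1358]
ee_rot: [0.253, 0.967, 0.0, -0.0]
ft_force: [-1.0, -0.1, -1.3]
grip_width: 0.615
grasp_force: 42.5
```

```bash
python3 - <<'E'
from nav import *
V=[]
for n in("top","side"):
    p=camera(n)
    r=max(outline_of("clamp_block",p),key=lambda r:r["conf"])["region"].copy()
    for l in outline_of("clamp_lever",p)[:1]: r=r|l["region"]
    V.append((p,r)); print(n,[np.round(x,4) for x in fit(block,[.4905,.037,-.171,2.15],[(p,r)],[.005,.005,.05,.1])])
    print([(np.round(x["position"],3).tolist(),round(x["conf"],2)) for q in("tee","cradle") for x in boxes_of(q,p)[:3]])
print([np.round(x,4) for x in fit(block,[.4905,.037,-.171,2.15],V,[.005,.005,.05,.1])])
# check overlay
ims=[]
q=[.4905,.037,-.171,2.15]
for p,r in V:
    im=p["img"].copy(); u,v=proj(p,bw(0,0,40)).astype(int)
    g=np.kron(im[v-38:v+38,u-50:u+50],np.ones((5,5,1),np.uint8))
    b=block(q)
    for X in (b[0],b[2],b[3],b[4]):
        h=cv2.convexHull(((proj(p,X)-[u-50,v-38]+.5)*5).astype(np.int32)); cv2.polylines(g,[h],True,(255,0,0),1)
    ims.append(g)
cv2.imwrite("pics/ov.png",np.vstack(ims)[...,::-1][:600] if 0 else cv2.resize(np.hstack(ims),(800,304))[...,::-1])
plan([.4905,.037,.17],80)
E
```

```text
top [array([ 0.4912,  0.0347, -0.1649,  2.1673]), np.float64(0.0927)]
[([0.52, 0.026, 0.024], 0.82)]
side [array([ 0.4895,  0.0377, -0.1925,  2.1706]), np.float64(0.2104)]
[([0.485, -0.304, 0.008], 0.62), ([0.423, -0.216, 0.01], 0.51), ([0.488, -0.189, 0.122], 0.47), ([0.566, 0.018, 0.09], 0.29)]
[array([ 0.49  ,  0.0354, -0.1686,  2.1776]), np.float64(0.1599)]
from [ 0.5109 -0.1929  0.1356] heading 60.7 ft [ 0.3 -0.5 -0.7] w 0.61 t 14.475
[0.685, 1.0, -0.181] -0.644
[0.085, 0.316, -0.048] 0.0
```

View pics/ov.png

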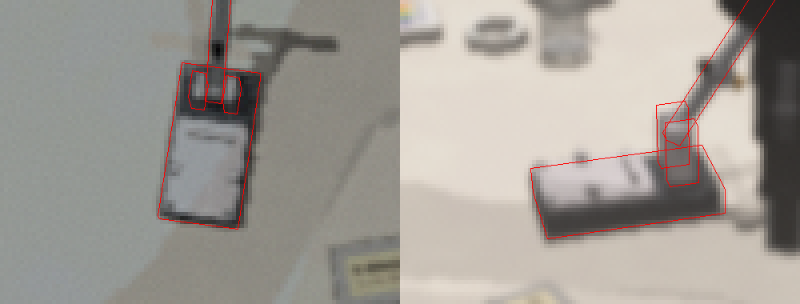

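Both overlays match the block to about 1 px, and the lever is back at about 2.17 rad. Next I'll find the cradle origin along the block from a rectified view.

```bash
sed -i 's/^B=.*/B=np.array([.4902,.0360,-.170])/' nav.py; python3 - <<'E'
from nav import *
out=[]
for n in("top","side"):
    p=camera(n)
    for z in(25,34):
        # image: rows = block x from +45 (top) to -55, cols = y +35..-35, 4px/mm
        xs=np.arange(45,-55,-.25); ys=np.arange(35,-35,-.25)
        Y,X=np.meshgrid(ys,xs); G=np.stack([X,Y,np.full_like(X,z)],-1)/1000
        W=G@Rz(B[2]).T+[B[0],B[1],0]; uv=proj(p,W).astype(np.float32)
        im=cv2.remap(p["img"],uv[...,0],uv[...,1],cv2.INTER_CUBIC)
        im=np.clip(im.astype(float)*1.4,0,255).astype(np.uint8)[...,::-1].copy()
        for x in range(-50,45,10): cv2.line(im,(0,int((45-x)*4)),(8 if x else 20,int((45-x)*4)),(0,0,255),1)
        out.append(cv2.resize(im,None,fx=.7,fy=1.4))
cv2.imwrite("pics/rect.png",np.hstack(out))
print(np.hstack(out).shape)
E
```

```text
(560, 784, 3)
```

View pics/rect.png

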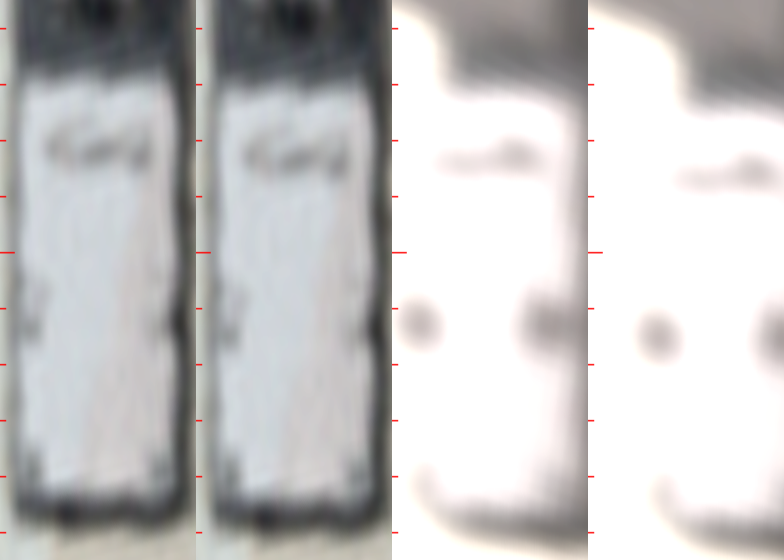

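```bash
python3 -c "
from nav import *
g=bw(4,0,120); plan(g,80.26)"
```

```text
from [ 0.511  -0.1929  0.1357] heading 60.7 ft [0.4 0.4 0.1] w 0.61 t 14.575
[0.663, 1.0, 0.083] -0.653
[0.078, 0.316, 0.022] 0.0
```

>>> {"op": "carry_out", "data": {"deltas": [[0.3,0.45,0,-0.3,0],[0.663,1,0,-0.65,0],[0.663,1,0,-0.65,0],[0.663,1,0,-0.65,0],[0.663,1,0,-0.65,0],[0.663,1,0,-0.65,0]]}}

```text
clock: 15.32
position: [0.4978, -0.0149, 0.1359]
ee_rot: [0.087, 0.996, -0.0, 0.0]
ft_force: [0.8, 0.5, 0.2]
grip_width: 0.616
grasp_force: 42.5
```

```bash
python3 - <<'E'
from nav import *
o,R=st(); yaw=np.arctan2(R[1,1],R[0,1])-np.pi/2; t=o["position"]; print(t,yaw,o["grip_width"])
for n in("side","top"):
    p=camera(n); P=pts(p)
    for k in outline_of("tee",p):
        X=P[k["region"]&(p["depth"]>0)]; c=np.median(X,0)
        if c[2]>.06:
            z0=t[2]-.0243
            for f in (0,1):
                q,e=fit(lambda q:tee([q[0],q[1],q[2] if not f else yaw,z0]),[t[0]-.01*np.cos(yaw),t[1]-.01*np.sin(yaw),yaw],[(p,k["region"])],[.005,.005,.1])
                d=Rz(yaw).T@np.array([q[0]-t[0],q[1]-t[1],0]); print(n,k["conf"],c,k["region"].sum(),"tee in tool mm",np.round(d*1e3,1),q[2]-yaw,e)
g=bw(4,0,120); plan(g,80.26)
E
```

```text
[ 0.4978103  -0.01494036  0.13585461] -0.17367232014547462 0.6158419212910548
from [ 0.4977 -0.0142  0.1358] heading 80.1 ft [-0.7  0.6  0.2] w 0.61 t 15.525
[0.08, 0.321, 0.105] -0.005
```

>>> {"op": "carry_out", "data": {"deltas": [[0.08,0.321,0.1,0,0],[0.08,0.321,0.1,0,0],[0.08,0.321,0.1,0,0]]}}

```text
clock: 15.9
position: [0.4942, 0.0356, 0.1208]
ee_rot: [0.086, 0.996, -0.0, -0.0]
ft_force: [0.5, -1.4, -0.9]
grip_width: 0.614
grasp_force: 42.5
```

```bash
python3 - <<'E'
from nav import *
o,R=st(); yaw=np.arctan2(R[1,1],R[0,1])-np.pi/2; t=o["position"]; print(t,np.degrees(yaw),o["ft_force"])
for n in("side","top"):
    p=camera(n); P=pts(p); l=(P-t)@Rz(yaw)*1e3
    m=(p["depth"]>0)&(abs(l[...,0])<45)&(abs(l[...,1])<40)&(l[...,2]>-35)&(l[...,2]<0)&(p["img"].mean(-1)>75)
    L=l[m]; print(n,m.sum(),np.round(np.percentile(L,[0,5,25,50,75,95,100],axis=0),0).tolist() if m.sum() else "")
    b=[x for x in boxes_of("tee_branch",p)+boxes_of("tee",p)]; print([np.round((np.array(x["position"])-t)@Rz(yaw)*1e3) for x in b if x["position"][1]>-.1])
    if n=="side":
        rows=np.round(L[np.argsort(L[:,0])][:20]); print(rows.tolist())
        for s in np.arange(-34,20,6):
            k=(L[:,0]>=s)&(L[:,0]<s+6); print(s,k.sum(),np.round([L[k,1].min(),L[k,1].max(),L[k,2].min(),L[k,2].max()]) if k.any() else "")
E
```

```text
[0.49417105 0.0355519  0.12084069] -9.816494850944993 [ 0.45763513 -1.35322835 -0.87721006]
side 81 [[-29.0, -39.0, -24.0], [-28.0, -36.0, -21.0], [-21.0, -31.0, -17.0], [-12.0, -7.0, -12.0], [-9.0, -4.0, -10.0], [8.0, 25.0, -4.0], [9.0, 26.0, -1.0]]
[array([-16.,  -6., -13.]), array([ 34., -17., -97.])]
[[-29.0, -10.0, -14.0], [-29.0, -6.0, -19.0], [-28.0, -7.0, -13.0], [-28.0, -6.0, -10.0], [-28.0, -5.0, -8.0], [-26.0, -9.0, -18.0], [-26.0, -5.0, -23.0], [-26.0, -7.0, -16.0], [-26.0, 8.0, -11.0], [-26.0, -8.0, -10.0], [-26.0, -6.0, -13.0], [-25.0, -6.0, -8.0], [-24.0, 3.0, -10.0], [-24.0, -8.0, -19.0], [-23.0, -5.0, -23.0], [-23.0, -7.0, -13.0], [-23.0, -5.0, -17.0], [-23.0, -6.0, -11.0], [-23.0, -6.0, -8.0], [-22.0, -3.0, -7.0]]
-34 4 [-10.  -6. -19. -10.]
-28 16 [ -9.   8. -23.  -7.]
-22 12 [-11.  -3. -24.  -7.]
-16 22 [-37.  26. -19.  -1.]
-10 15 [-36.  26. -19.  -2.]
-4 2 [-33. -29. -21. -18.]
2 5 [-39. -27. -22. -10.]
8 5 [-34. -32. -16.  -2.]
14 0 
top 0 
[array([ -71., -147.,  -98.])]
```

>>> {"op": "carry_out", "data": {"deltas": [[0,0,0.12,0,0],[0,0,0.26,0,0],[0,0,0.36,0,0],[0,0,0.42,0,0],[0,0,0.42,0,0],[0,0,0.42,0,0]]}}

```text
clock: 16.95
position: [0.4945, 0.0361, 0.0584]
ee_rot: [0.086, 0.996, 0.0, 0.0]
ft_force: [0.0, -0.3, -1.0]
grip_width: 0.614
grasp_force: 42.5
```

>>> {"op": "carry_out", "data": {"deltas": [[0,0,0.02,0,0],[0,0,0.035,0,0],[0,0,0.045,0,0],[0,0,0.045,0,0]]}}

```text
clock: 17.45
position: [0.4941, 0.0361, 0.051]
ee_rot: [0.086, 0.996, 0.0, -0.0]
ft_force: [0.0, -0.6, -1.2]
grip_width: 0.613
grasp_force: 42.5
```

>>> {"op": "carry_out", "data": {"deltas": [[0,0,0.01,0,0],[0,0,0.016,0,0],[0,0,0.016,0,0]]}}

```text
clock: 17.82
position: [0.4943, 0.0361, 0.0492]
ee_rot: [0.086, 0.996, 0.0, 0.0]
ft_force: [-3.8, -0.4, 7.5]
grip_width: 0.617
grasp_force: 43.3
```

>>> {"op": "carry_out", "data": {"deltas": [[0,0,0,0,0.35],[0,0,0,0,0.5],[0,0,0,0,0.6],[0,0,-0.15,0,0.6],[0,0,-0.4,0,0.6],[0,0,-0.8,0,0.6],[0,0,-0.8,0,0.6],[0,0,-0.8,0,0.6]]}}

```text
clock: 18.82
position: [0.4939, 0.0362, 0.1684]
ee_rot: [0.085, 0.996, 0.0, -0.0]
ft_force: [0.0, -0.4, -0.9]
grip_width: 0.801
grasp_force: 0.0
```

```bash
python3 - <<'E'
from nav import *
o,R=st(); print(o["position"])
for n in("side",):
    p=camera(n); P=pts(p); l=(P-[B[0],B[1],0])@Rz(B[2])*1e3-[-6,0,25]
    m=(p["depth"]>0)&(abs(l[...,0])<38)&(abs(l[...,1])<35)&(l[...,2]>4)&(l[...,2]<22)
    L=l[m]; print(n,m.sum())
    for s in range(-36,38,6):
        k=(L[:,0]>=s)&(L[:,0]<s+6); print(s,k.sum(),np.round([L[k,1].min(),L[k,1].max(),L[k,2].min(),L[k,2].max()]) if k.any() else "")
    print([np.round((np.array(x["position"])-[B[0],B[1],0])@Rz(B[2])*1e3-[-6,0,25]) for q in("tee","tee_branch") for x in boxes_of(q,p) if x["position"][1]>-.1])
    for k in outline_of("tee",p):
        c=np.median(P[k["region"]],0)
        if c[1]>-.1:
            q,e=fit(lambda q:tee([q[0],q[1],q[2],.025]),list(bw(-6,0,0)[:2])+[B[2]],[(p,k["region"])],[.004,.004,.1]); print(np.round(((np.array([q[0],q[1],0])-[B[0],B[1],0])@Rz(B[2]))*1e3-[-6,0,0],1),q[2]-B[2],e)
plan(arc(2.16,27)+[0,0,.09],np.degrees(B[2]))
E
```

```text
[0.4938796  0.03616847 0.16839096]
side 153
-36 2 [-28.  -1.   4.   5.]
-30 0 
-24 3 [-3. -0.  5. 12.]
-18 15 [-26.   5.   4.  16.]
-12 25 [-28.  26.   4.  16.]
-6 15 [-25.  21.   5.  14.]
0 27 [-28.  26.   7.  17.]
6 30 [-30.  24.   7.  17.]
12 18 [-29.  20.   4.  17.]
18 14 [-21.  18.   6.  11.]
24 4 [-19.  -5.   5.  10.]
30 0 
36 0 
[array([ 3., -3., 12.]), array([ 6., -1., 12.]), array([99., -2., 89.])]
[-0.3  2.4  0. ] -0.017530322200650122 0.18427950143814087
from [0.4935 0.0359 0.1675] heading 80.2 ft [-0.3  0.4 -0. ] w 0.8 t 19.025
[-0.737, 0.177, -0.469] 1.0
[0.0, -0.0, 0.0] 1.0
[0.0, -0.0, 0.0] 0.998
```

```bash
python3 -c "
from nav import *
plan([.5991,-.0116,.235],-9.8)"
```

```text
from [0.4935 0.0359 0.1675] heading 80.2 ft [-0.3  0.4 -0. ] w 0.8 t 19.025
[-0.747, -0.193, -0.451] 1.0
[0.0, 0.0, -0.0] 1.0
[0.0, 0.0, -0.0] 1.0
```

>>> {"op": "carry_out", "data": {"deltas": [[0,0,-0.3,0.3,0],[-0.2,-0.05,-0.45,0.6,0],[-0.747,-0.193,-0.45,1,0],[-0.747,-0.193,-0.45,1,0],[-0.747,-0.193,-0.45,1,0]]}}

```text
clock: 19.65
position: [0.6, -0.0126, 0.2346]
ee_rot: [0.341, 0.94, -0.001, -0.001]
ft_force: [-0.6, -0.4, 0.6]
grip_width: 0.504
grasp_force: 0.0
```

>>> {"op": "carry_out", "data": {"deltas": [[0,0,0,1,0],[0,0,0,1,0],[0,0,0,1,0],[0,0,0,1,0]]}}

```text
clock: 20.15
position: [0.5988, -0.0109, 0.2358]
ee_rot: [0.571, 0.821, -0.0, -0.001]
ft_force: [0.4, 0.6, 1.0]
grip_width: 0.503
grasp_force: 0.0
```

>>> {"op": "carry_out", "data": {"deltas": [[0,0,0,1,0],[0,0,0,1,0],[0,0,0,1,0],[0,0,0,1,0]]}}

```text
clock: 20.65
position: [0.5992, -0.0111, 0.236]
ee_rot: [0.763, 0.646, -0.0, -0.0]
ft_force: [-1.0, 1.0, -0.5]
grip_width: 0.498
grasp_force: 0.0
```

```bash
python3 -c "
from nav import *
plan([.5991,-.0116,.155],-9.8)"
```

```text
from [ 0.5992 -0.0111  0.236 ] heading -9.5 ft [-1.   1.  -0.5] w 0.5 t 20.65
[-0.003, 0.0, 0.54] 0.008
```

>>> {"op": "carry_out", "data": {"deltas": [[0,0,0.3,0,0],[0,0,0.54,0,0],[0,0,0.54,0,0],[0,0,0.54,0,-0.4],[0,0,0.54,0,-0.9],[0,0,0.54,0,-0.9],[0,0,0.54,0,-0.9],[0,0,0.54,0,-0.9]], "force": 30}}

```text
clock: 21.65
position: [0.6005, -0.0116, 0.1566]
ee_rot: [0.765, 0.644, 0.001, 0.001]
ft_force: [0.0, -0.4, 6.0]
grip_width: 0.134
grasp_force: 29.6
```

```bash
python3 -c "
import numpy as np
f=lambda t:115/150*np.array([-np.cos(t),-np.sin(t)])
for a,L in((2.16,np.arange(2.06,1.4,-.1)),(1.46,np.arange(1.36,.8,-.1)),(.86,np.arange(.78,.3,-.08))):
  print(a,[np.round(f(t)-f(a),3).tolist() for t in L])"
```

```text
2.16 [[-0.066, -0.039], [-0.135, -0.072], [-0.207, -0.097], [-0.282, -0.116], [-0.358, -0.126], [-0.434, -0.129], [-0.511, -0.125]]
1.46 [[-0.076, 0.012], [-0.15, 0.032], [-0.221, 0.059], [-0.29, 0.093], [-0.355, 0.134], [-0.415, 0.181]]
0.86 [[-0.045, 0.042], [-0.086, 0.087], [-0.124, 0.136], [-0.157, 0.187], [-0.187, 0.241], [-0.212, 0.297]]
```

>>> {"op": "carry_out", "data": {"deltas": [[0,-0.066,-0.039,0,-0.9],[0,-0.135,-0.072,0,-0.9],[0,-0.207,-0.097,0,-0.9],[0,-0.282,-0.116,0,-0.9],[0,-0.358,-0.126,0,-0.9],[0,-0.434,-0.129,0,-0.9],[0,-0.511,-0.125,0,-0.9],[0,-0.511,-0.125,0,-0.9]]}}

```text
clock: 22.65
position: [0.526, 0.0017, 0.1768]
ee_rot: [0.765, 0.644, 0.003, 0.001]
ft_force: [-0.9, -0.5, 14.9]
grip_width: 0.137
grasp_force: 32.5
```

>>> {"op": "carry_out", "data": {"deltas": [[0,-0.076,0,0,-0.9],[0,-0.15,0.02,0,-0.9],[0,-0.221,0.047,0,-0.9],[0,-0.29,0.081,0,-0.9],[0,-0.355,0.122,0,-0.9],[0,-0.415,0.169,0,-0.9],[0,-0.415,0.169,0,-0.9]]}}

```text
clock: 23.52
position: [0.4626, 0.0128, 0.1488]
ee_rot: [0.765, 0.644, 0.001, -0.0]
ft_force: [0.3, 4.3, -0.7]
grip_width: 0.14
grasp_force: 32.7
```

>>> {"op": "carry_out", "data": {"deltas": [[0,-0.045,0.042,0,-0.9],[0,-0.086,0.087,0,-0.9],[0,-0.124,0.136,0,-0.9],[0,-0.157,0.187,0,-0.9],[0,-0.187,0.241,0,-0.9],[0,-0.187,0.241,0,-0.9]]}}

```text
clock: 24.28
position: [0.4348, 0.0177, 0.112]
ee_rot: [0.765, 0.644, 0.0, -0.001]
ft_force: [2.1, 5.7, -5.7]
grip_width: 0.135
grasp_force: 34.0
```

>>> {"op": "carry_out", "data": {"deltas": [[0,0,0,0,-0.3],[0,0,0,0,0],[0,0,0,0,0],[0,0,-0.2,0,0],[0,0,-0.4,0,0],[0.09,0,-0.4,0,-1],[0.18,0,-0.4,0,-1],[0.18,0,-0.4,0,-1],[0.18,0,-0.4,0,-1]]}}

```text
clock: 25.4
position: [0.4393, 0.0432, 0.1718]
ee_rot: [0.765, 0.644, -0.001, -0.0]
ft_force: [-0.1, -0.5, 0.3]
grip_width: 0.001
grasp_force: 0.0
```

```bash
python3 - <<'E'
from nav import *
o,R=st(); print(np.round(o["position"],4),o["ft_force"],o["grip_width"])
V=[]
for n in("side","top"):
    p=camera(n); P=pts(p); l=(P-[B[0],B[1],0])@Rz(B[2])*1e3
    m=(p["img"].max(-1)<70)&(abs(l[...,0]+55)<20)&(abs(l[...,1])<42)&(l[...,2]>80)&(l[...,2]<120)
    print(n,m.sum(),np.round(np.percentile(l[m],[5,50,95],axis=0)).tolist() if m.any() else "", [np.round((np.array(x["position"])-[B[0],B[1],0])@Rz(B[2])*1e3) for x in boxes_of("handle",p)[:2]])
print("tcp block",np.round((o["position"]-[B[0],B[1],0])@Rz(B[2])*1e3,1), to(bw(50-115*np.cos(.46),0,145)))
E
```

```text
[0.4393 0.0432 0.1718] [-0.05988154 -0.52217222  0.26791782] 0.001292491233092486
side 36 [[-56.0, -40.0, 109.0], [-54.0, -17.0, 113.0], [-50.0, 22.0, 115.0]] []
top 0  []
tcp block [-51.4  -1.5 171.8] [0.01, -0.013, 0.182, 0]
```

>>> {"op": "carry_out", "data": {"deltas": [[0.01,-0.005,0.15,0,-1],[0.01,-0.01,0.24,0,-1],[0.01,-0.02,0.275,0,-1],[0.01,-0.035,0.31,0,-1],[0.01,-0.048,0.345,0,-1],[0.01,-0.062,0.382,0,-1],[0.01,-0.07,0.42,0,-1],[0.01,-0.075,0.445,0,-1],[0.01,-0.075,0.445,0,-1]]}}

```text
clock: 26.72
position: [0.429, 0.0468, 0.1056]
ee_rot: [0.765, 0.644, 0.0, 0.0]
ft_force: [0.1, -0.0, 0.6]
grip_width: -0.002
grasp_force: 0.0
```

```bash
cat > hb.py <<'E'
from nav import *
o,R=st(); print(np.round(o["position"],4),np.round(o["ft_force"],1),"tcp block",np.round((o["position"]-[B[0],B[1],0])@Rz(B[2])*1e3,1))
p=camera("side"); P=pts(p); l=(P-[B[0],B[1],0])@Rz(B[2])*1e3
m=(p["depth"]>0)&(p["img"].max(-1)<80)&(abs(l[...,0]+58)<22)&(l[...,1]<-16)&(l[...,1]>-44)&(l[...,2]>40)&(l[...,2]<130)
print(m.sum(),np.round(np.percentile(l[m],[5,50,95],axis=0)).tolist() if m.any() else "")
m=(p["depth"]>0)&(p["img"].max(-1)>=60)&(abs(l[...,0]+28)<18)&(abs(l[...,1])<9)&(l[...,2]>48)&(l[...,2]<130)
L=l[m]; 
if len(L)>5: k=np.polyfit(50-L[:,0],L[:,2],1); print("bar",len(L),"angle",np.arctan(k[0]),"median",np.median(L,0))
print([np.round((np.array(x["position"])-[B[0],B[1],0])@Rz(B[2])*1e3) for q in("clamp_lever","handle") for x in boxes_of(q,p)[:2]])
E
python3 hb.py
```

```text
[0.429  0.0468 0.1056] [ 0.1 -0.   0.6] tcp block [-62.1   0.3 105.6]
25 [[-68.0, -40.0, 77.0], [-65.0, -31.0, 83.0], [-60.0, -17.0, 85.0]]
bar 71 angle 0.37015082520330184 median [-28.04830328  -4.94607235  72.24072937]
[array([-11.,  -4.,  69.]), array([-5., -3., 73.])]
```

>>> {"op": "carry_out", "data": {"deltas": [[0,-0.003,0.013,0,-1],[0,-0.005,0.027,0,-1],[0,-0.007,0.04,0,-1]]}}

```text
clock: 27.25
position: [0.4279, 0.0471, 0.0996]
ee_rot: [0.765, 0.644, 0.0, -0.0]
ft_force: [-1.6, -0.4, 3.5]
grip_width: -0.002
grasp_force: 1.8
```

>>> {"op": "carry_out", "data": {"deltas": [[0,-0.002,0.01,0,-1],[0,-0.003,0.02,0,-1]]}}

```text
clock: 27.5
position: [0.4272, 0.0472, 0.0966]
ee_rot: [0.765, 0.644, -0.0, -0.0]
ft_force: [-1.6, -1.0, 4.1]
grip_width: 0.0
grasp_force: 1.8
```

>>> {"op": "carry_out", "data": {"deltas": [[0,-0.001,0.01,0,-1],[0,-0.001,0.014,0,-1]]}}

```text
clock: 27.75
position: [0.4269, 0.0473, 0.0944]
ee_rot: [0.765, 0.644, -0.0, -0.0]
ft_force: [-3.3, 0.6, 3.4]
grip_width: -0.004
grasp_force: 1.9
```

>>> {"op": "carry_out", "data": {"deltas": [[0,0,0.007,0,-1],[0,0,0.013,0,-1]]}}

```text
clock: 28.0
position: [0.4271, 0.0472, 0.0925]
ee_rot: [0.765, 0.644, -0.0, -0.0]
ft_force: [-3.2, -0.5, 4.2]
grip_width: 0.003
grasp_force: 1.8
```

>>> {"op": "carry_out", "data": {"deltas": [[0,0,0.007,0,-1],[0,0,0.013,0,-1]]}}

```text
clock: 28.25
position: [0.4272, 0.0472, 0.0906]
ee_rot: [0.765, 0.644, 0.0, -0.0]
ft_force: [-2.0, 0.8, 3.7]
grip_width: 0.001
grasp_force: 1.8
```

>>> {"op": "carry_out", "data": {"deltas": [[0,0,0.007,0,-1],[0,0,0.01,0,-1]]}}

```text
clock: 28.5
position: [0.4272, 0.0472, 0.0891]
ee_rot: [0.765, 0.644, -0.0, -0.0]
ft_force: [-3.0, -0.1, 4.1]
grip_width: -0.0
grasp_force: 1.8
```

>>> {"op": "carry_out", "data": {"deltas": [[0,0,0.005,0,-1],[0,0,0.009,0,-1]]}}

```text
clock: 28.75
position: [0.4272, 0.0472, 0.0878]
ee_rot: [0.765, 0.644, 0.0, -0.0]
ft_force: [-2.7, 0.2, 3.9]
grip_width: 0.002
grasp_force: 1.8
```

>>> {"op": "carry_out", "data": {"deltas": [[0,0,0.005,0,-1],[0,0,0.009,0,-1]]}}

```text
clock: 29.0
position: [0.4272, 0.0472, 0.0864]
ee_rot: [0.765, 0.644, 0.0, -0.0]
ft_force: [-1.8, 0.6, 4.3]
grip_width: -0.002
grasp_force: 1.8
```

>>> {"op": "carry_out", "data": {"deltas": [[0,0,0.005,0,-1],[0,0,0.009,0,-1]]}}

```text
clock: 29.25
position: [0.4272, 0.0472, 0.0851]
ee_rot: [0.765, 0.644, -0.0, -0.0]
ft_force: [-2.9, -0.2, 4.3]
grip_width: -0.001
grasp_force: 1.8
```

>>> {"op": "carry_out", "data": {"deltas": [[0,0,0.005,0,-1],[0,0,0.009,0,-1]]}}

```text
clock: 29.5
position: [0.4272, 0.0472, 0.0838]
ee_rot: [0.765, 0.644, -0.0, -0.0]
ft_force: [-3.5, 0.3, 4.9]
grip_width: 0.0
grasp_force: 2.5
```

>>> {"op": "carry_out", "data": {"deltas": [[0,0,0.005,0,-1],[0,0,0.009,0,-1]]}}

```text
clock: 29.75
position: [0.4272, 0.0473, 0.0826]
ee_rot: [0.765, 0.644, -0.0, -0.0]
ft_force: [-6.8, -0.8, 10.4]
grip_width: 0.001
grasp_force: 5.5
```

```bash
python3 hb.py
```

```text
[0.4272 0.0473 0.0826] [-6.8 -0.8 10.4] tcp block [-64.    0.4  82.6]
34 [[-74.0, -41.0, 55.0], [-67.0, -29.0, 61.0], [-51.0, -16.0, 129.0]]
bar 78 angle 0.552781569943851 median [-30.25581765  -4.12372883  58.31898861]
[array([-6., -5., 53.])]
```

>>> {"op": "carry_out", "data": {"deltas": [[0,0,0.004,0,-1],[0,0,0.004,0,-1]]}}

```text
clock: 30.15
position: [0.4271, 0.0472, 0.0822]
ee_rot: [0.765, 0.644, -0.0, -0.0]
ft_force: [-6.2, -0.1, 11.3]
grip_width: -0.001
grasp_force: 6.0
```

>>> {"op": "carry_out", "data": {"deltas": [[0,0,0.004,0,-1],[0,0,0.004,0,-1]]}}

```text
clock: 30.4
position: [0.4271, 0.0473, 0.0818]
ee_rot: [0.765, 0.644, -0.0, -0.0]
ft_force: [-7.5, -0.7, 15.4]
grip_width: 0.001
grasp_force: 7.7
```

>>> {"op": "carry_out", "data": {"deltas": [[0,0,0.003,0,-1],[0,0,0.003,0,-1]]}}

```text
clock: 30.65
position: [0.4271, 0.0473, 0.0814]
ee_rot: [0.765, 0.644, -0.0, -0.0]
ft_force: [-9.7, 0.6, 19.3]
grip_width: 0.002
grasp_force: 9.2
```

>>> {"op": "carry_out", "data": {"deltas": [[0,0,-0.05,0,-1],[0,0,-0.3,0,-1],[0,0,-0.7,0,-1],[-0.8,-0.3,-1,0,-1],[-1,-0.3,-1,0,-1],[-1,-0.3,-1,0,-1],[-1,-0.3,-1,0,-1]]}}

```text
clock: 31.52
position: [0.3572, -0.0949, 0.2316]
ee_rot: [0.766, 0.642, 0.002, 0.0]
ft_force: [0.6, 0.3, -0.6]
grip_width: 0.001
grasp_force: 0.0
```

```bash
python3 hb.py; python3 -c "
from nav import *
ims=[]
for n in('top','side'):
    p=camera(n); u,v=proj(p,bw(-5,0,30)).astype(int); ims.append(cv2.resize(p['img'][v-35:v+35,u-40:u+40],(400,350),interpolation=cv2.INTER_CUBIC))
    print(n,[(q,np.round(x['position'],3).tolist()) for q in('tin','beaker','vial','spanner') for x in boxes_of(q,p)[:1]])
cv2.imwrite('pics/fin.png',np.hstack(ims)[...,::-1])"
```

```text
[ 0.3572 -0.0949  0.2316] [ 0.6  0.3 -0.6] tcp block [-108.9 -151.5  231.6]
20 [[-71.0, -41.0, 56.0], [-67.0, -33.0, 61.0], [-64.0, -18.0, 62.0]]
bar 68 angle 0.023160426345433485 median [-27.93366989  -5.345662    57.33799797]
[array([-22.,  -5.,  56.]), array([-20.,  -5.,  62.])]
top [('tin', [0.396, -0.069, 0.026]), ('beaker', [0.548, 0.291, 0.029]), ('vial', [0.624, -0.335, 0.043]), ('spanner', [0.66, -0.09, 0.005])]
side [('tin', [0.399, -0.105, 0.017]), ('beaker', [0.545, 0.271, 0.04]), ('vial', [0.622, -0.35, 0.038]), ('spanner', [0.658, -0.116, 0.006])]
```

View pics/fin.png

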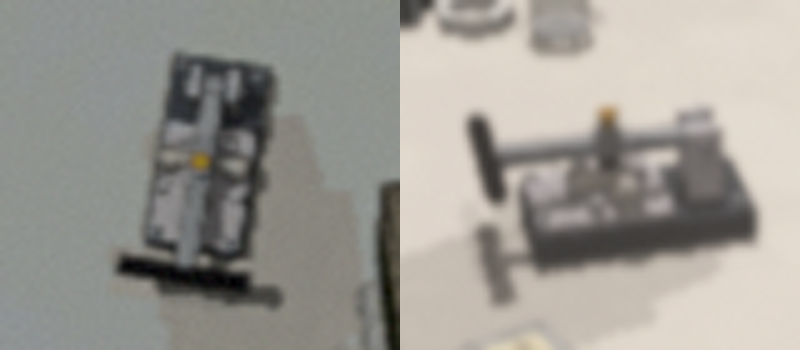

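The lever is shut and level at about 0.02 rad. The tee's run ends show at (178,160) and (238,160) under the foot, its branch points to the handle end, and the bystanders haven't moved. Handing in.

```bash
python3 -c "
from workcell import ticket
print(ticket.hand_in())"
```

```text
the job is handed in; nothing more can be done
None
```

The steel tee lies in the cradle with its branch toward the handle end, the lever is shut on it (final press about 19 N, still down after release), and the job is handed in with no verdict returned; on the first upswing the wrist force briefly reached about 50 N.

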